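# Open the terminal compartment of a garage-door control unit

### The job

Open the terminal compartment of the control unit on the bench: press the snap tab down to release the terminal cover and, keeping the tab down, start the cover sliding away from it, then push the cover on until it is completely out of its guide rails. Only push the cover, never lift it, and leave it lying flat on top of the unit. Do not disturb the other things on the bench.

Things in the scene. Friction and masses are not known exactly. Their poses are not given: they have to be found in the camera images.
- unit: light grey plastic control unit screwed to a plywood board, fixed. Origin at bench height under it; x runs along the unit from its snap-tab and cable-gland end to its plain end (the way the cover slides off), z up. Housing: x -155 to 145, y -85 to 85 mm; its flat top (the deck) is 80 mm above the bench. A terminal well (x -80 to -6 mm, 80 mm wide, 35 deep) lies under the cover
- rail_ends (a point): point on the deck (unit x = 0, y = 0) midway between the far ends of the two guide rails. The rails, 8 mm high, run from unit x = -97 to 0 mm at y = 48 to 58 mm on either side; their lips hold the cover's flanges down. Beyond this point the deck is flat and free for 145 mm: the pushed-off cover stays there
- tab (a joint): bending of the snap tab, rad: 0 at rest, positive when pressed down, stop at 0.16. It springs back when let go (about 2.5 N on the pad starts it, 8 N gives 0.11). Its hidden nose holds the cover until it is pressed to about 0.08; keep it pressed (0.1 or more) while the cover makes its first 5 mm, or it catches again
- tab_pad (a point): middle of the top of the snap tab's ribbed thumb pad, 34 mm wide, 21 mm long, on a dark grey springy tongue that runs in under the cover's end. At rest the point is at unit x = -104, y = 0, 8 mm above the deck, 14 mm from the cover's end wall. Pressed, it goes down 5 to 7 mm, into a slot. A fingertip holding it down and moving along unit x meets the end wall and pushes the cover
- cover: loose dark grey terminal cover, a shallow cap 90 long (x), 92 wide (y), 16 mm high, with a 3 mm thick flange along each side (104 mm over both), about 90 g. Origin: centre of its underside, at deck height; axes as the unit's. Seated: origin at unit x = -45 mm. It slides easily along unit x; out of the rails beyond unit x = +45 mm; it would tip off the unit's plain end beyond about +140 mm
- cover_end (a point): middle of the outer face of the cover's end wall next to the tab, where a fingertip pushes it; this wall spans 5 to 16 mm above the deck in its middle 48 mm (the tab passes under it there)
- screwdriver: screwdriver with a wooden handle, 200 mm long, lying on the bench beside the unit; leave it alone
- tin: open steel tin, 76 mm across, 85 mm high, standing on the bench beside the unit; origin at the centre of its foot; leave it alone
- reel: black tape-measure reel, a disc 90 mm across and 22 mm thick with a steel hub, lying on the bench beside the unit; origin at the centre of its underside; leave it alone
There are look-alikes about, which are no part of the job. What is meant by the cover is not green or pink, and is the larger of those in its own colour.

How it is judged:
On the way, in this order (a step that is already met when the one before it is completed fails the run):
1. the snap tab is pressed down while the cover is still seated (value of joint tab above 0.06 rad and x of cover in the frame of unit below -0.039 m), for 0.05 s.
2. the cover has been pushed out of its guide rails (x of cover in the frame of unit above 0.045 m), for 0.1 s.
At the end, for the whole second after the job is handed in: The cover is completely out of the guide rails (its origin beyond unit x = +45 mm), lies flat (within 0.06 rad) and at rest on the unit's deck (underside within 4 mm of deck height) (x of cover in the frame of unit above 0.045 m and z of cover in the frame of unit between 0.076 and 0.084 m and angle between cover's own z axis and vertical below 0.06 rad and linear speed of cover below 0.02 m/s); the robot touches nothing.
It fails at once if the cover is lifted (more than 12 mm above the deck) or tipped up (z of cover in the frame of unit above 0.092 m or angle between cover's own z axis and vertical above 0.25 rad).
It fails at once if the cover falls off the unit (z of cover in the frame of unit below 0.06 m).
It fails at once if the screwdriver, the tin or the reel is moved by more than 25 mm (distance of any of screwdriver, tin, reel from where it was at the start of the episode above 0.025 m).
It also fails if it takes over 35 s, if anything falls off the work surface, if the arm or the gripper's body presses on something with over 40 N, if the wrist force passes 120 N, or if a joint passes its speed limit or range.

### The arm

A 6-joint arm with a two-finger parallel gripper is mounted at the origin on the work surface. World frame = base frame: x ahead of the robot, y to its left, z up, the work surface at z = 0. Lengths are in m, angles in rad, forces in N, time in s.
With the tool pointing down it reaches from about 0.35 to 0.775 m from the base axis. Payload 5.5 kg.
Tool frame: the origin (TCP) lies on the mounting face of the last link; the fingertips stand 173 mm ahead of it and the grasp point (between the pads) lies 155 mm ahead of it; z points along the fingers, y is the direction in which the jaws open and shut (so a half turn about z gives the same grasp; the last joint's range is limited). The gripper opens to 85 mm and grips with 20 to 120 N. Pads are 22 mm wide; open, the fingers measure 114 mm over their backs; the gripper's body (76 mm by 85 mm) begins 54 mm behind the grasp point. The pads swing forward as they close: fully open they stand 13 mm farther back than shut.
Start: joints at [-1.41, 0.313, 0.046, 1.304, 0, 1.431], TCP at [0.17, -0.549, 0.405] pointing down, gripper open.
Joint ranges: [-2.76, 2.76], [-0.86, 1.69], [-1.03, 1.26], [-2.2, 2.34], [-1.47, 1.5], [-3.14, 3.14]. Speed limits (rad/s): [2.57, 2.57, 3.14, 3.14, 3.14, 3.14].

### API

Orientations are given as a unit quaternion [w, x, y, z].
In Python, from workcell import get_state, eyes, env gives the robot as it stands. The module is installed in compiled form; this text tells all that it offers.
- The arm moves only by the tool carry_out, never from a script. Its argument "motion" is a list of rows, each an object of numbers: "jaw": the opening, from -1 (shut) to 1 (fully open); "tx", "ty", "tz": the shift along the tool's x, y, z in cm; "wx", "wy", "wz": the turn, a rotation vector about the tool's x, y, z in degrees. In form: [{"jaw": .., "tx": .., "ty": .., "tz": .., "wx": .., "wy": .., "wz": ..}, ...]. A call has 1 to 20 rows; each row shifts and turns the commanded pose from where the row before left it, along the tool's axes as they then stand; what a row does not reach is not made up. A row lasts 1/8 s, in which the tool goes at most 62.5 mm and 10.7 degrees, less where a joint would pass 70% of its speed; a pose out of reach is approached as far as the arm can. A call with a gripper value outside its range is refused whole. The fingers move at their own pace and stop on an object; "force" is the grip in N (left out, the last holds). Time passes only in rows, so rows that do not move let the fingers close. It gives the time, the measured TCP pose, the force and the opening at its end, in the units of the state.
- get_state(): the state, without advancing time (a new reading comes with each control period).
- eyes.read_camera(name): name is "scene" or "top"; returns the picture (420x560x3 uint8, blue, green, red); there is no depth.
- eyes.calibration(name): a dict with "K" (3x3 intrinsics, pixels), "camera_from_world" (4x4, takes a point from world to camera coordinates). Camera axes: x right, y up, looking along -z (the intrinsics and any distortion apply to the point x, -y, -z); pixel columns grow to the right and rows downward; lengths in m; the calibration is good to about 2 mm. A picture is of the moment at which its call begins. calibration takes no time and is no camera call.
- env.hand_in(): hands the job in, once; it reports no verdict.
The state is a dict: "clock": time; "joint_pos": joint angles; "qvel": joint speeds; "tau": joint torques, N m; "tcp_pos": TCP position; "orientation": TCP orientation; "wrist_force": force on the tool from outside, world axes, zero at the start; "ft_torque": the same for the moment, N m; "finger_gap": finger opening in m.
Only numpy, scipy, OpenCV 4.12 (cv2) and the standard library are available. Lean on these libraries where they do the work, as an engineer would, in place of code of your own. Each camera call takes 0.05 s, during which the arm holds its last target.

## Working session

There is one attempt and no reset: what is moved stays moved. The work goes in short steps, Python scripts to look and compute and a tool call to move; the robot and the scene stay as the last step left them, time stands still between calls to the robot, and variables do not carry over. Pictures are saved under pics/ and viewed, and the job is handed in when it is done.

Besides the shell and the picture viewer there is one more tool, called after ">>>" by a JSON object that holds its "name" and its "arguments". carry_out: Moves the arm, as the interface text tells. Its arguments: {"type":"object","properties":{"motion":{"type":"array"},"force":{"type":"number"}},"required":["motion"]}

```bash
mkdir -p pics
python3 - <<'E'
from workcell import get_state, eyes, env
import cv2,numpy as np
s=get_state();print({k:np.round(v,3).tolist() for k,v in s.items()})
for n in("scene","top"):
    cv2.imwrite(f"pics/{n}0.png",eyes.read_camera(n)); c=eyes.calibration(n);print(n,c)
E
```

```text
{'clock': 0.0, 'joint_pos': [-1.41, 0.314, 0.045, 1.304, -0.0, 1.431], 'qvel': [0.001, -0.0, -0.0, -0.0, -0.001, -0.001], 'tau': [-0.001, -48.062, 29.853, 0.019, -0.0, -0.0], 'tcp_pos': [0.17, -0.549, 0.404], 'orientation': [-0.001, 0.989, 0.15, -0.0], 'wrist_force': [0.378, 0.486, -0.201], 'ft_torque': [0.001, 0.017, -0.016], 'finger_gap': 0.085}
scene {'K': array([[498.17951501,   0.        , 275.29215805],
       [  0.        , 498.17951501, 209.59965921],
       [  0.        ,   0.        ,   1.        ]]), 'camera_from_world': array([[-0.1047167 ,  0.99447708,  0.0070531 ,  0.04549666],
       [-0.82276556, -0.09061532,  0.56111113,  0.34753847],
       [ 0.55865128,  0.05295466,  0.82771043, -1.4515849 ],
       [ 0.        ,  0.        ,  0.        ,  1.        ]])}
top {'K': array([[385.87970622,   0.        , 285.6495603 ],
       [  0.        , 385.87970622, 208.17932737],
       [  0.        ,   0.        ,   1.        ]]), 'camera_from_world': array([[ 0.0037226 , -0.9998906 , -0.01431542, -0.00839602],
       [ 0.99289549,  0.00199322,  0.11897302, -0.50025415],
       [-0.11893147, -0.0146566 ,  0.99279428, -0.88729892],
       [ 0.        ,  0.        ,  0.        ,  1.        ]])}
```

View pics/scene0.png

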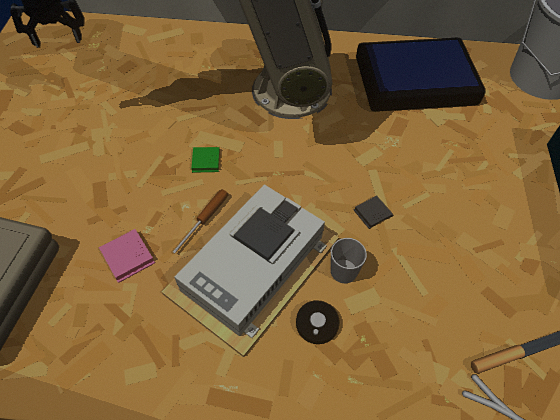

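View pics/top0.png

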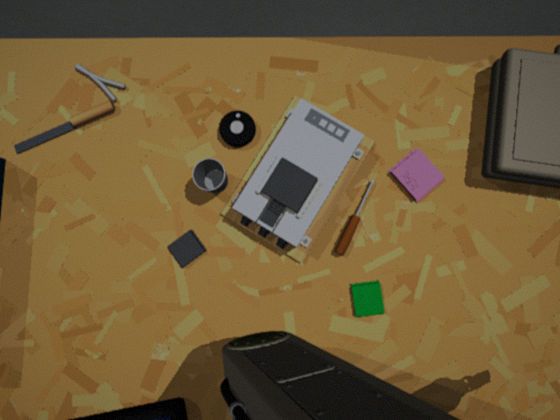

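The unit is centred near (300,170) in the top view: cover at (290,183), tab at (271,210), tin at (210,176), reel at (237,127) and screwdriver at (355,220). In the scene view the tab is at (287,208) and the cover at (265,232). I'll enlarge both and measure.

Run:
```python
import cv2
a=cv2.imread("pics/top0.png")[90:270,200:400];b=cv2.imread("pics/scene0.png")[170:350,160:360]
cv2.imwrite("pics/z_top.png",cv2.resize(a,(800,600)[:1]*1+(720,) if 0 else (660,594),interpolation=cv2.INTER_CUBIC))
cv2.imwrite("pics/z_scene.png",cv2.resize(b,(660,594),interpolation=cv2.INTER_CUBIC))
```

```text
(no output)
```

View pics/z_top.png

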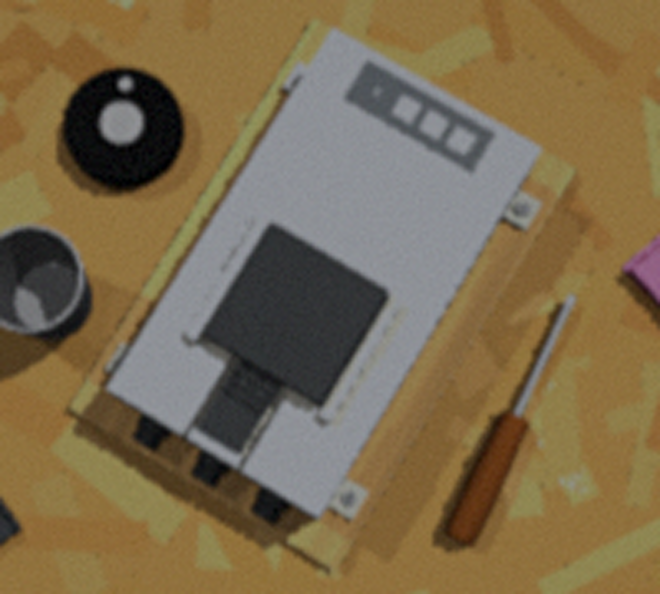

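View pics/z_scene.png

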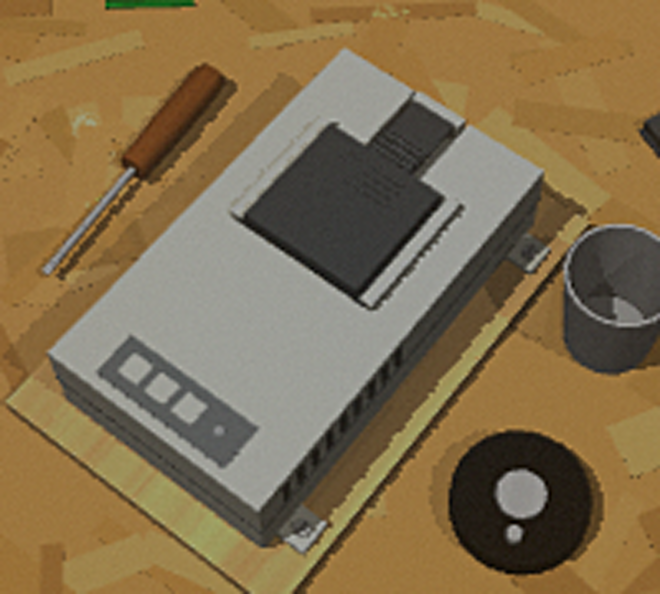

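```bash
cat > h.py <<'E'
import cv2,numpy as np
from workcell import get_state, eyes, env
def ray(n,uv,z):
    c=eyes.calibration(n);K=c["K"];M=c["camera_from_world"];R=M[:3,:3];t=M[:3,3]
    uv=np.atleast_2d(np.asarray(uv,float));d=np.c_[uv,np.ones(len(uv))]@np.linalg.inv(K).T
    d=d*[1,-1,-1];C=-R.T@t;w=d@R
    return C+w*((z-C[2])/w[:,2])[:,None]
def biggest(mask,seed=None):
    n,l,s,c=cv2.connectedComponentsWithStats(mask.astype(np.uint8))
    i=1+np.argmax(s[1:,4]);return (l==i).astype(np.uint8)
def rect(n,mask,z):
    ct=max(cv2.findContours(mask,cv2.RETR_EXTERNAL,cv2.CHAIN_APPROX_NONE)[0],key=cv2.contourArea)
    P=ray(n,ct[:,0],z)[:,:2]*1000
    return cv2.minAreaRect(P.astype(np.float32)),P
E
cat > m.py <<'E'
from h import *
for n,(x0,y0,x1,y1) in dict(top=(205,90,380,265),scene=(160,175,345,350)).items():
    im=cv2.imread(f"pics/{n}0.png");hs=cv2.cvtColor(cv2.GaussianBlur(im,(3,3),0),cv2.COLOR_BGR2HSV)
    roi=np.zeros(im.shape[:2],bool);roi[y0:y1,x0:x1]=1
    print(n,[hs[p[1],p[0]].tolist() for p in ([(320,160),(290,183),(271,210)] if n=="top" else [(220,260),(265,232),(287,208)])])
    m=biggest(roi&(hs[...,1]<70)&(hs[...,2]>115))
    m=cv2.morphologyEx(m,cv2.MORPH_OPEN,np.ones((5,5),np.uint8))
    r,P=rect(n,m,.08);print("deck",np.round(r[0],1),np.round(r[1],1),round(r[2],2));print(np.round(cv2.boxPoints(r),1).tolist())
    d=biggest(roi&(hs[...,2]<80)&(hs[...,1]<80));d=cv2.morphologyEx(d,cv2.MORPH_OPEN,np.ones((13,13),np.uint8))
    r,P=rect(n,d,.096);print("cover",np.round(r[0],1),np.round(r[1],1),round(r[2],2))
    o=im.copy();o[m>0]=(0,255,0);o[d>0]=(0,0,255);cv2.imwrite(f"pics/mask_{n}.png",o[90:350,150:400])
E
python3 m.py
```

```text
top [[110, 15, 150], [98, 19, 53], [100, 17, 45]]
deck [581.5 -36.7] [184.5 301.5] 59.49
[[404.79998779296875, -39.599998474121094], [664.5999755859375, -192.6999969482422], [758.2000122070312, -33.79999923706055], [498.3999938964844, 119.30000305175781]]
cover [529.5  -6.6] [ 94.  124.6] 58.79
scene [[34, 11, 158], [20, 13, 59], [20, 25, 61]]
deck [580.1 -35.8] [170.2 300.8] 58.79
[[407.29998779296875, -30.700000762939453], [664.5999755859375, -186.5], [752.7999877929688, -40.900001525878906], [495.5, 114.9000015258789]]
cover [530.   -1.5] [ 95.6 141.9] 58.5
```

```bash
cat > m2.py <<'E'
from h import *
t=np.array([[330,28],[540,150],[322,517],[105,388]])/3.3+[200,90]-.35
s=np.array([[345,48],[543,174],[262,516],[50,355]])/3.3+[160,170]-.35  # tabend(y-),(tabend y+),plain y+, plain y-
T=ray("top",t,.08)*1000;S=ray("scene",s,.08)*1000
for q in(T,S): print(np.round(q[:,:2],1).tolist(),np.round(q.mean(0)[:2],1),[round(float(np.linalg.norm(q[i]-q[(i+1)%4])),1) for i in range(4)])
print("tab far edge etc:")
for nm,n,uv,z in [("cover top corners","top",[(270,223),(388,293),(322,405),(200,337)],.096),("cover top sc","scene",[(330,123),(443,202),(360,297),(245,215)],.096)]:
    o=[200,90] if n=="top" else [160,170]
    q=ray(n,np.array(uv)/3.3+o-.35,z)*1000;print(nm,np.round(q[:,:2],1).tolist(),q.mean(0)[:2].round(1))
a=np.deg2rad(-31.2);u=np.array([np.cos(a),np.sin(a)]);c=np.array([580.5,-36.2])+5*u
print("origin",c,"tab",c-104*u,"cover",c-45*u, "coverend",c-90*u)
E
python3 m2.py
```

```text
[[751.9, -39.3], [663.2, -185.0], [409.1, -33.7], [496.2, 114.3]] [580.1 -35.9] [170.5, 295.7, 171.7, 298.3]
[[408.4, -29.3], [498.6, 114.8], [755.3, -37.4], [666.0, -183.7]] [582.1 -33.9] [170.0, 298.4, 171.4, 300.4]
tab far edge etc:
cover top corners [[607.3, 1.9], [559.0, -77.9], [483.1, -33.4], [528.9, 48.5]] [544.6 -15.2]
cover top sc [[484.0, -30.3], [537.8, 50.3], [613.1, 4.5], [561.6, -76.1]] [549.1 -12.9]
origin [584.7768213  -38.79013505] tab [495.81893824  15.08467393] cover [546.28542959 -15.47891963] coverend [507.79403789   7.8322958 ]
```

View pics/mask_scene.png

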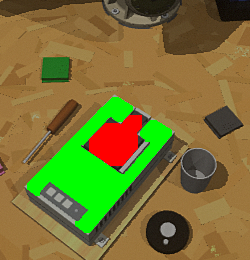

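>>> {"name": "carry_out", "arguments": {"motion": [{"jaw":-1,"wz":-10},{"jaw":-1,"wz":-10},{"jaw":-1,"wz":-10},{"jaw":-1,"wz":-10},{"jaw":-1,"wz":-10},{"jaw":-1,"wz":-10},{"jaw":-1,"wz":-10},{"jaw":-1,"wz":-10},{"jaw":-1,"wz":-10},{"jaw":-1,"wz":-10},{"jaw":-1,"wz":-10},{"jaw":-1,"wz":-10},{"jaw":-1,"wz":-10},{"jaw":-1,"wz":-2},{"jaw":-1}], "force": 40}}

```text
invalid input at $.motion[0]: expected keys jaw, tx, ty, tz, wx, wy, wz
```

```bash
cat > tgt.py <<'E'
from h import *
from scipy.spatial.transform import Rotation as Ro
a=np.deg2rad(-30.9);u=np.array([np.cos(a),np.sin(a),0]);v=np.array([-u[1],u[0],0])
O=np.array([.581,-.0355,0])+.005*u
def report(ux,tipz,uy=0):
    s=get_state();q=s["orientation"];R=Ro.from_quat([q[1],q[2],q[3],q[0]])
    p=np.array(s["tcp_pos"]);tip=p+.173*R.as_matrix()[:,2]
    d=O+ux*u+uy*v-tip;d[2]=tipz-tip[2]
    print("clock",round(float(s["clock"]),2),"gap",s["finger_gap"],"F",np.round(s["wrist_force"],2),"q",np.round(s["joint_pos"],3))
    t=tip-O;print("tip unit x,y,z mm",np.round([t@u*1e3,t@v*1e3,tip[2]*1e3],1),"tool axes",R.as_matrix().T.round(3).tolist(),"yaw",np.degrees(np.arctan2(R.as_matrix()[1,0],R.as_matrix()[0,0])))
    print("move tool cm",np.round(R.as_matrix().T@d*100,2))
if __name__=="__main__":
    import sys;report(float(sys.argv[1])/1e3,float(sys.argv[2])/1e3)
E
python3 tgt.py -104 150
```

```text
clock 0.1 gap 0.08582863464862904 F [ 0.65 -0.89  0.07] q [-1.41   0.314  0.045  1.304 -0.     1.431]
tip unit x,y,z mm [ -93.9 -651.3  230.9] tool axes [[0.955, 0.296, 0.0], [0.296, -0.955, -0.002], [-0.0, 0.002, -1.0]] yaw 17.230980620349875
move tool cm [ 47.82 -44.21   8.17]
```

>>> {"name": "carry_out", "arguments": {"motion": [{"jaw":-1,"tx":0,"ty":0,"tz":0,"wx":0,"wy":0,"wz":-10},{"jaw":-1,"tx":0,"ty":0,"tz":0,"wx":0,"wy":0,"wz":-10},{"jaw":-1,"tx":0,"ty":0,"tz":0,"wx":0,"wy":0,"wz":-10},{"jaw":-1,"tx":0,"ty":0,"tz":0,"wx":0,"wy":0,"wz":-10},{"jaw":-1,"tx":0,"ty":0,"tz":0,"wx":0,"wy":0,"wz":-10},{"jaw":-1,"tx":0,"ty":0,"tz":0,"wx":0,"wy":0,"wz":-10},{"jaw":-1,"tx":0,"ty":0,"tz":0,"wx":0,"wy":0,"wz":-10},{"jaw":-1,"tx":0,"ty":0,"tz":0,"wx":0,"wy":0,"wz":-10},{"jaw":-1,"tx":0,"ty":0,"tz":0,"wx":0,"wy":0,"wz":-10},{"jaw":-1,"tx":0,"ty":0,"tz":0,"wx":0,"wy":0,"wz":-10},{"jaw":-1,"tx":0,"ty":0,"tz":0,"wx":0,"wy":0,"wz":-10},{"jaw":-1,"tx":0,"ty":0,"tz":0,"wx":0,"wy":0,"wz":-10},{"jaw":-1,"tx":0,"ty":0,"tz":0,"wx":0,"wy":0,"wz":-10},{"jaw":-1,"tx":0,"ty":0,"tz":0,"wx":0,"wy":0,"wz":-2},{"jaw":-1,"tx":0,"ty":0,"tz":0,"wx":0,"wy":0,"wz":0}], "force": 40}}

```text
clock: 1.98
tcp_pos: [0.1704, -0.5492, 0.4044]
orientation: [-0.0, 0.266, 0.964, 0.0]
wrist_force: [-0.1, -0.0, -0.4]
finger_gap: -0.0002
```

```bash
python3 tgt.py -104 150
```

```text
clock 1.98 gap -0.00019573748460136544 F [-0.12 -0.03 -0.43] q [-1.41   0.313  0.046  1.304  0.    -0.87 ]
tip unit x,y,z mm [ -93.6 -651.6  231.4] tool axes [[-0.858, 0.513, 0.0], [0.513, 0.858, 0.0], [-0.0, 0.0, -1.0]] yaw 149.10518797079004
move tool cm [ 1.03 65.15  8.17]
```

>>> {"name": "carry_out", "arguments": {"motion": [{"jaw":-1,"tx":0.06,"ty":4,"tz":0,"wx":0,"wy":0,"wz":0},{"jaw":-1,"tx":0.06,"ty":4,"tz":0,"wx":0,"wy":0,"wz":0},{"jaw":-1,"tx":0.06,"ty":4,"tz":0,"wx":0,"wy":0,"wz":0},{"jaw":-1,"tx":0.06,"ty":4,"tz":0,"wx":0,"wy":0,"wz":0},{"jaw":-1,"tx":0.06,"ty":4,"tz":0,"wx":0,"wy":0,"wz":0},{"jaw":-1,"tx":0.06,"ty":4,"tz":0,"wx":0,"wy":0,"wz":0},{"jaw":-1,"tx":0.06,"ty":4,"tz":0,"wx":0,"wy":0,"wz":0},{"jaw":-1,"tx":0.06,"ty":4,"tz":0,"wx":0,"wy":0,"wz":0},{"jaw":-1,"tx":0.06,"ty":4,"tz":0,"wx":0,"wy":0,"wz":0},{"jaw":-1,"tx":0.06,"ty":4,"tz":0,"wx":0,"wy":0,"wz":0},{"jaw":-1,"tx":0.06,"ty":4,"tz":0,"wx":0,"wy":0,"wz":0},{"jaw":-1,"tx":0.06,"ty":4,"tz":0,"wx":0,"wy":0,"wz":0},{"jaw":-1,"tx":0.06,"ty":4,"tz":0,"wx":0,"wy":0,"wz":0},{"jaw":-1,"tx":0.06,"ty":4,"tz":1,"wx":0,"wy":0,"wz":0},{"jaw":-1,"tx":0.06,"ty":4,"tz":2,"wx":0,"wy":0,"wz":0},{"jaw":-1,"tx":0.06,"ty":4,"tz":2,"wx":0,"wy":0,"wz":0},{"jaw":-1,"tx":0.06,"ty":1.1,"tz":3,"wx":0,"wy":0,"wz":0},{"jaw":-1,"tx":0,"ty":0,"tz":2,"wx":0,"wy":0,"wz":0},{"jaw":-1,"tx":0,"ty":0,"tz":0,"wx":0,"wy":0,"wz":0}]}}

```text
clock: 4.35
tcp_pos: [0.4938, 0.0157, 0.3032]
orientation: [-0.002, 0.266, 0.964, -0.0]
wrist_force: [-1.4, -0.3, 0.2]
finger_gap: 0.0001
```

```bash
python3 tgt.py -104 90
python3 - <<'E'
from h import *
a=eyes.read_camera("top")[90:270,200:400];b=eyes.read_camera("scene")[150:330,190:390]
cv2.imwrite("pics/t1.png",cv2.resize(np.vstack([np.hstack([a,b])]),(800,360),interpolation=cv2.INTER_CUBIC))
E
```

```text
clock 4.35 gap 6.268496782872048e-05 F [-1.37 -0.34  0.24] q [-0.131  0.217 -0.34   1.018 -0.     0.407]
tip unit x,y,z mm [-106.7   -1.1  130.2] tool axes [[-0.859, 0.512, 0.003], [0.512, 0.859, -0.002], [-0.004, 0.0, -1.0]] yaw 149.17375557138013
move tool cm [-0.28  0.11  4.02]
```

View pics/t1.png

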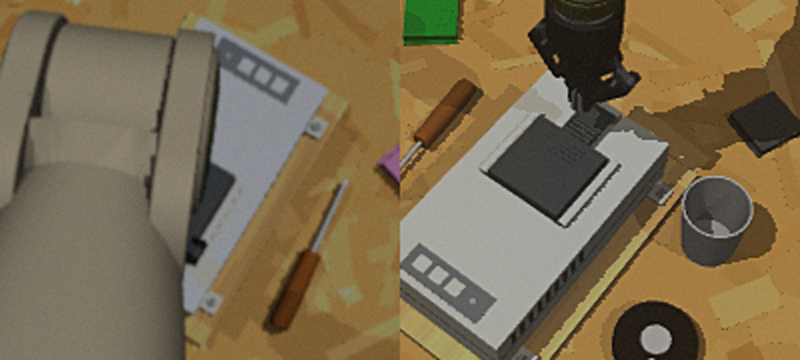

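In the scene view the closed fingertips (about (588,100) in the crop) hover above the tab. The arm hides the tab in the top view, and the neighbouring things are untouched. I'll descend.

>>> {"name": "carry_out", "arguments": {"motion": [{"jaw":-1,"tx":-0.17,"ty":0.1,"tz":1.5,"wx":0,"wy":0,"wz":0},{"jaw":-1,"tx":0,"ty":0,"tz":1.5,"wx":0,"wy":0,"wz":0},{"jaw":-1,"tx":0,"ty":0,"tz":0.5,"wx":0,"wy":0,"wz":0},{"jaw":-1,"tx":0,"ty":0,"tz":0,"wx":0,"wy":0,"wz":0}]}}

```text
clock: 4.95
tcp_pos: [0.4962, 0.0153, 0.269]
orientation: [-0.001, 0.265, 0.964, -0.0]
wrist_force: [-0.7, 0.5, 0.7]
finger_gap: 0.0002
```

```bash
python3 tgt.py -105 81.5
python3 - <<'E'
from h import *
b=eyes.read_camera("scene")[150:300,200:350]
cv2.imwrite("pics/t2.png",cv2.resize(b,(600,600),interpolation=cv2.INTER_CUBIC))
E
```

```text
clock 4.95 gap 0.00020537093682295284 F [-0.72  0.54  0.72] q [-0.131  0.25  -0.388  0.934 -0.     0.406]
tip unit x,y,z mm [-104.1   -0.    96. ] tool axes [[-0.859, 0.512, 0.001], [0.512, 0.859, -0.001], [-0.001, 0.0, -1.0]] yaw 149.22088931314693
move tool cm [0.09 0.   1.45]
```

View pics/t2.png

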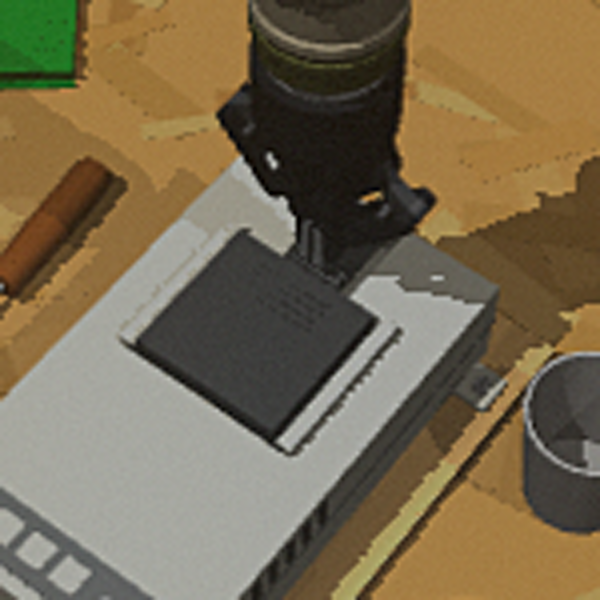

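The fingertips are just above the tab's pad, behind the cover's end wall and centred across it. I'll press down in small steps, watching the force.

>>> {"name": "carry_out", "arguments": {"motion": [{"jaw":-1,"tx":0.05,"ty":0,"tz":0,"wx":0,"wy":0,"wz":0},{"jaw":-1,"tx":0,"ty":0,"tz":0.4,"wx":0,"wy":0,"wz":0},{"jaw":-1,"tx":0,"ty":0,"tz":0,"wx":0,"wy":0,"wz":0}]}}

```text
clock: 5.38
tcp_pos: [0.496, 0.0157, 0.2655]
orientation: [-0.0, 0.265, 0.964, -0.0]
wrist_force: [0.8, 0.1, -0.9]
finger_gap: 0.0
```

```bash
python3 tgt.py -105 82
```

```text
clock 5.38 gap 4.5453697692771686e-05 F [ 0.79  0.08 -0.91] q [-0.13   0.253 -0.394  0.924 -0.     0.407]
tip unit x,y,z mm [-104.2    0.2   92.5] tool axes [[-0.859, 0.512, 0.0], [0.512, 0.859, -0.0], [-0.0, -0.0, -1.0]] yaw 149.23501278320728
move tool cm [ 0.08 -0.02  1.05]
```

>>> {"name": "carry_out", "arguments": {"motion": [{"jaw":-1,"tx":0,"ty":0,"tz":0.4,"wx":0,"wy":0,"wz":0},{"jaw":-1,"tx":0,"ty":0,"tz":0.3,"wx":0,"wy":0,"wz":0},{"jaw":-1,"tx":0,"ty":0,"tz":0,"wx":0,"wy":0,"wz":0}]}}

```text
clock: 5.75
tcp_pos: [0.4966, 0.0155, 0.259]
orientation: [0.001, 0.265, 0.964, -0.0]
wrist_force: [0.9, -0.9, 5.1]
finger_gap: -0.0002
```

```bash
python3 tgt.py -105 82
```

```text
clock 5.75 gap -0.0001628121262398155 F [ 0.95 -0.94  5.09] q [-0.13   0.259 -0.403  0.907 -0.     0.407]
tip unit x,y,z mm [-103.4    0.5   86. ] tool axes [[-0.859, 0.512, -0.001], [0.512, 0.859, 0.0], [0.001, -0.0, -1.0]] yaw 149.22994642236736
move tool cm [ 0.16 -0.05  0.4 ]
```

>>> {"name": "carry_out", "arguments": {"motion": [{"jaw":-1,"tx":0.05,"ty":0,"tz":0.3,"wx":0,"wy":0,"wz":0},{"jaw":-1,"tx":0,"ty":0,"tz":0.1,"wx":0,"wy":0,"wz":0},{"jaw":-1,"tx":0,"ty":0,"tz":0,"wx":0,"wy":0,"wz":0}]}}

```text
clock: 6.12
tcp_pos: [0.4966, 0.0155, 0.2558]
orientation: [0.002, 0.265, 0.964, -0.0]
wrist_force: [0.8, -1.5, 7.2]
finger_gap: -0.0
```

```bash
python3 tgt.py -105 82
```

```text
clock 6.12 gap -5.217398250483936e-06 F [ 0.85 -1.54  7.25] q [-0.13   0.262 -0.409  0.897 -0.001  0.407]
tip unit x,y,z mm [-103.1    0.5   82.8] tool axes [[-0.859, 0.512, -0.003], [0.512, 0.859, 0.0], [0.003, -0.001, -1.0]] yaw 149.21836966152478
move tool cm [ 0.19 -0.05  0.08]
```

>>> {"name": "carry_out", "arguments": {"motion": [{"jaw":-1,"tx":0,"ty":-0.05,"tz":0.15,"wx":0,"wy":0,"wz":0},{"jaw":-1,"tx":0,"ty":0,"tz":0,"wx":0,"wy":0,"wz":0},{"jaw":-1,"tx":0,"ty":0,"tz":0,"wx":0,"wy":0,"wz":0}]}}

```text
clock: 6.5
tcp_pos: [0.4965, 0.0153, 0.2547]
orientation: [0.002, 0.265, 0.964, 0.0]
wrist_force: [0.5, -0.6, 9.6]
finger_gap: -0.0
```

```bash
python3 tgt.py -93 81
```

```text
clock 6.5 gap -1.5424318256477727e-05 F [ 0.46 -0.59  9.59] q [-0.131  0.262 -0.411  0.894  0.     0.406]
tip unit x,y,z mm [-103.     0.4   81.7] tool axes [[-0.859, 0.512, -0.003], [0.512, 0.859, 0.001], [0.004, -0.0, -1.0]] yaw 149.22944485729468
move tool cm [-1.   -0.05  0.07]
```

The force is 9.6 N with the tip 6 mm below the pad's rest height, so the tab is at about 0.13 rad. I'll push forward with the tab held down.

>>> {"name": "carry_out", "arguments": {"motion": [{"jaw":-1,"tx":-0.15,"ty":0,"tz":0.02,"wx":0,"wy":0,"wz":0},{"jaw":-1,"tx":-0.15,"ty":0,"tz":0.01,"wx":0,"wy":0,"wz":0},{"jaw":-1,"tx":-0.15,"ty":0,"tz":0.01,"wx":0,"wy":0,"wz":0},{"jaw":-1,"tx":-0.15,"ty":0,"tz":0.01,"wx":0,"wy":0,"wz":0},{"jaw":-1,"tx":-0.15,"ty":0,"tz":0.01,"wx":0,"wy":0,"wz":0},{"jaw":-1,"tx":0,"ty":0,"tz":0,"wx":0,"wy":0,"wz":0}]}}

```text
clock: 7.25
tcp_pos: [0.4999, 0.0131, 0.2537]
orientation: [-0.002, 0.265, 0.964, 0.001]
wrist_force: [-9.4, 6.4, 19.9]
finger_gap: 0.0003
```

```bash
python3 tgt.py -90 81
```

```text
clock 7.25 gap 0.00029209853660016303 F [-9.39  6.44 19.91] q [-0.135  0.273 -0.4    0.903  0.004  0.4  ]
tip unit x,y,z mm [-100.5    0.3   80.8] tool axes [[-0.86, 0.51, 0.005], [0.51, 0.86, 0.002], [-0.004, 0.004, -1.0]] yaw 149.3129714831513
move tool cm [-1.05 -0.03 -0.03]
```

The forward motion met 11 N and the tab seems to be on its stop (20 N down, z 80.8), so this is probably friction under the finger. I'll ease off a little and look.

>>> {"name": "carry_out", "arguments": {"motion": [{"jaw":-1,"tx":0,"ty":0,"tz":-0.08,"wx":0,"wy":0,"wz":0},{"jaw":-1,"tx":0,"ty":0,"tz":0,"wx":0,"wy":0,"wz":0}]}}

```text
clock: 7.5
tcp_pos: [0.5002, 0.0128, 0.254]
orientation: [-0.002, 0.265, 0.964, 0.001]
wrist_force: [-8.1, 5.7, 13.7]
finger_gap: 0.0002
```

```bash
python3 tgt.py -90 81;python3 - <<'E'
from h import *
b=eyes.read_camera("scene")[150:300,200:350]
cv2.imwrite("pics/t3.png",cv2.resize(b,(600,600),interpolation=cv2.INTER_CUBIC))
E
```

```text
clock 7.5 gap 0.0001795377588916556 F [-8.13  5.75 13.75] q [-0.136  0.273 -0.399  0.903  0.003  0.4  ]
tip unit x,y,z mm [-100.     0.2   81. ] tool axes [[-0.86, 0.511, 0.005], [0.511, 0.86, 0.001], [-0.003, 0.003, -1.0]] yaw 149.3008119931819
move tool cm [-1.   -0.02 -0.  ]
```

View pics/t3.png

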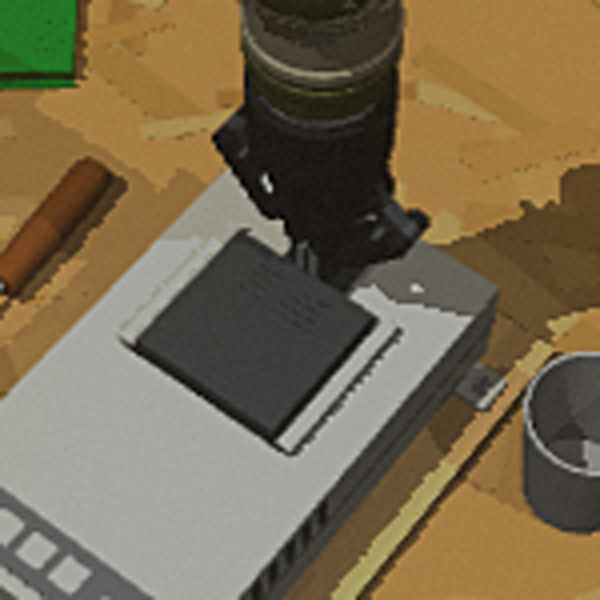

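The cover is still seated (its near corner is still at (380,320)) and the finger is at the wall. I'll relieve the down force a bit more and push harder.

>>> {"name": "carry_out", "arguments": {"motion": [{"jaw":-1,"tx":-0.1,"ty":0,"tz":-0.05,"wx":0,"wy":0,"wz":0},{"jaw":-1,"tx":-0.15,"ty":0,"tz":0,"wx":0,"wy":0,"wz":0},{"jaw":-1,"tx":-0.15,"ty":0,"tz":0,"wx":0,"wy":0,"wz":0},{"jaw":-1,"tx":0,"ty":0,"tz":0,"wx":0,"wy":0,"wz":0}]}}

```text
clock: 8.05
tcp_pos: [0.5035, 0.0107, 0.2541]
orientation: [-0.003, 0.265, 0.964, 0.001]
wrist_force: [-6.8, 4.4, 11.1]
finger_gap: -0.0002
```

```bash
python3 tgt.py -90 81
```

```text
clock 8.05 gap -0.00021339264886990973 F [-6.84  4.41 11.11] q [-0.139  0.279 -0.39   0.907  0.003  0.397]
tip unit x,y,z mm [-96.2  -0.1  81.1] tool axes [[-0.86, 0.511, 0.005], [0.511, 0.86, 0.0], [-0.004, 0.003, -1.0]] yaw 149.29292609103038
move tool cm [-0.62  0.01  0.  ]
```

>>> {"name": "carry_out", "arguments": {"motion": [{"jaw":-1,"tx":-0.2,"ty":0,"tz":0.02,"wx":0,"wy":0,"wz":0},{"jaw":-1,"tx":-0.2,"ty":0,"tz":0.02,"wx":0,"wy":0,"wz":0},{"jaw":-1,"tx":-0.2,"ty":0,"tz":0,"wx":0,"wy":0,"wz":0},{"jaw":-1,"tx":0,"ty":0,"tz":0,"wx":0,"wy":0,"wz":0}]}}

```text
clock: 8.55
tcp_pos: [0.5089, 0.0074, 0.2539]
orientation: [-0.002, 0.265, 0.964, 0.001]
wrist_force: [-6.7, 3.0, 12.0]
finger_gap: -0.0002
```

```bash
python3 tgt.py -90 81;python3 - <<'E'
from h import *
b=eyes.read_camera("scene")[150:300,200:350]
cv2.imwrite("pics/t4.png",cv2.resize(b,(600,600),interpolation=cv2.INTER_CUBIC))
E
```

```text
clock 8.55 gap -0.00017968647720762053 F [-6.67  3.   11.99] q [-0.144  0.288 -0.378  0.909  0.002  0.392]
tip unit x,y,z mm [-89.7  -0.2  80.9] tool axes [[-0.86, 0.511, 0.004], [0.511, 0.86, 0.0], [-0.004, 0.003, -1.0]] yaw 149.28343179434415
move tool cm [ 0.03  0.02 -0.01]
```

View pics/t4.png

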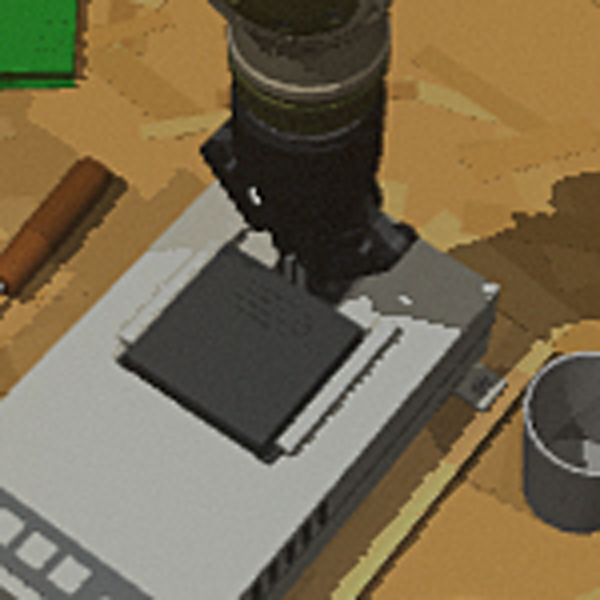

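The cover has slid about 10 mm, with its front edge now past the rail ends at (275,455). It's clear of the catch, so I'll ease back, raise the tip to mid-wall and push on.

>>> {"name": "carry_out", "arguments": {"motion": [{"jaw":-1,"tx":0.3,"ty":0,"tz":0,"wx":0,"wy":0,"wz":0},{"jaw":-1,"tx":0.2,"ty":0,"tz":-0.3,"wx":0,"wy":0,"wz":0},{"jaw":-1,"tx":0,"ty":0,"tz":-0.6,"wx":0,"wy":0,"wz":0},{"jaw":-1,"tx":0,"ty":0,"tz":0,"wx":0,"wy":0,"wz":0}]}}

```text
clock: 9.1
tcp_pos: [0.5059, 0.0092, 0.2625]
orientation: [-0.0, 0.265, 0.964, 0.0]
wrist_force: [0.0, -0.7, 0.1]
finger_gap: 0.0
```

```bash
python3 tgt.py 12 88.5
```

```text
clock 9.1 gap 1.3499510936534363e-05 F [ 0.02 -0.66  0.13] q [-0.141  0.273 -0.375  0.924  0.     0.396]
tip unit x,y,z mm [-92.5  -0.2  89.5] tool axes [[-0.859, 0.511, 0.001], [0.511, 0.859, -0.0], [-0.001, 0.0, -1.0]] yaw 149.2419623117472
move tool cm [-10.45  -0.     0.09]
```

>>> {"name": "carry_out", "arguments": {"motion": [{"jaw":-1,"tx":-0.3,"ty":0,"tz":0.05,"wx":0,"wy":0,"wz":0},{"jaw":-1,"tx":-0.4,"ty":0,"tz":0,"wx":0,"wy":0,"wz":0},{"jaw":-1,"tx":-0.4,"ty":0,"tz":0,"wx":0,"wy":0,"wz":0},{"jaw":-1,"tx":-0.4,"ty":0,"tz":0,"wx":0,"wy":0,"wz":0},{"jaw":-1,"tx":-0.4,"ty":0,"tz":0,"wx":0,"wy":0,"wz":0},{"jaw":-1,"tx":-0.4,"ty":0,"tz":0,"wx":0,"wy":0,"wz":0},{"jaw":-1,"tx":-0.4,"ty":0,"tz":0,"wx":0,"wy":0,"wz":0},{"jaw":-1,"tx":-0.4,"ty":0,"tz":0,"wx":0,"wy":0,"wz":0},{"jaw":-1,"tx":-0.4,"ty":0,"tz":0,"wx":0,"wy":0,"wz":0},{"jaw":-1,"tx":-0.4,"ty":0,"tz":0,"wx":0,"wy":0,"wz":0},{"jaw":-1,"tx":-0.4,"ty":0,"tz":0,"wx":0,"wy":0,"wz":0},{"jaw":-1,"tx":-0.4,"ty":0,"tz":0,"wx":0,"wy":0,"wz":0},{"jaw":-1,"tx":-0.2,"ty":0,"tz":0,"wx":0,"wy":0,"wz":0},{"jaw":-1,"tx":0,"ty":0,"tz":0,"wx":0,"wy":0,"wz":0}]}}

```text
clock: 10.85
tcp_pos: [0.5485, -0.0162, 0.262]
orientation: [0.0, 0.265, 0.964, -0.0]
wrist_force: [0.9, -0.1, -1.0]
finger_gap: -0.0004
```

```bash
python3 tgt.py 12 88.5;python3 - <<'E'
from h import *
b=eyes.read_camera("scene")[150:330,160:360]
cv2.imwrite("pics/t5.png",cv2.resize(b,(660,594),interpolation=cv2.INTER_CUBIC))
E
```

```text
clock 10.85 gap -0.00040536247174671595 F [ 0.91 -0.07 -1.03] q [-0.176  0.348 -0.269  0.954 -0.     0.361]
tip unit x,y,z mm [-42.7  -0.1  89. ] tool axes [[-0.859, 0.512, -0.0], [0.512, 0.859, -0.0], [0.0, -0.0, -1.0]] yaw 149.22604226308164
move tool cm [-5.47 -0.    0.05]
```

View pics/t5.png

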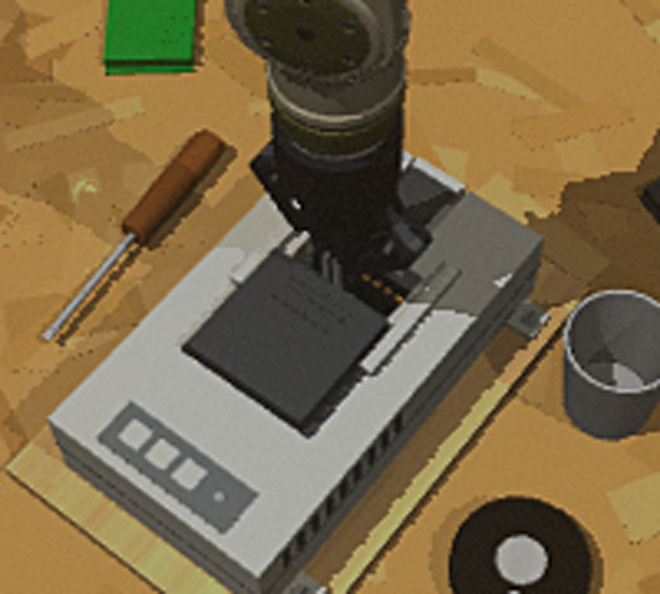

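The cover is sliding straight and flat, about half out, with the terminals showing at (385,290). I'll push another 56 mm, then back off and lift.

>>> {"name": "carry_out", "arguments": {"motion": [{"jaw":-1,"tx":-0.4,"ty":0,"tz":0,"wx":0,"wy":0,"wz":0},{"jaw":-1,"tx":-0.4,"ty":0,"tz":0,"wx":0,"wy":0,"wz":0},{"jaw":-1,"tx":-0.4,"ty":0,"tz":0,"wx":0,"wy":0,"wz":0},{"jaw":-1,"tx":-0.4,"ty":0,"tz":0,"wx":0,"wy":0,"wz":0},{"jaw":-1,"tx":-0.4,"ty":0,"tz":0,"wx":0,"wy":0,"wz":0},{"jaw":-1,"tx":-0.4,"ty":0,"tz":0,"wx":0,"wy":0,"wz":0},{"jaw":-1,"tx":-0.4,"ty":0,"tz":0,"wx":0,"wy":0,"wz":0},{"jaw":-1,"tx":-0.4,"ty":0,"tz":0,"wx":0,"wy":0,"wz":0},{"jaw":-1,"tx":-0.4,"ty":0,"tz":0,"wx":0,"wy":0,"wz":0},{"jaw":-1,"tx":-0.4,"ty":0,"tz":0,"wx":0,"wy":0,"wz":0},{"jaw":-1,"tx":-0.4,"ty":0,"tz":0,"wx":0,"wy":0,"wz":0},{"jaw":-1,"tx":-0.4,"ty":0,"tz":0,"wx":0,"wy":0,"wz":0},{"jaw":-1,"tx":-0.4,"ty":0,"tz":0,"wx":0,"wy":0,"wz":0},{"jaw":-1,"tx":-0.3,"ty":0,"tz":0,"wx":0,"wy":0,"wz":0},{"jaw":-1,"tx":-0.1,"ty":0,"tz":0,"wx":0,"wy":0,"wz":0},{"jaw":-1,"tx":0,"ty":0,"tz":0,"wx":0,"wy":0,"wz":0}]}}

```text
clock: 12.9
tcp_pos: [0.5966, -0.0448, 0.262]
orientation: [0.0, 0.265, 0.964, -0.0]
wrist_force: [0.5, 0.7, 0.3]
finger_gap: 0.0005
```

```bash
python3 tgt.py 12 88.5;python3 - <<'E'
from h import *
b=eyes.read_camera("scene")[150:330,160:360]
cv2.imwrite("pics/t6.png",cv2.resize(b,(660,594),interpolation=cv2.INTER_CUBIC))
E
```

```text
clock 12.9 gap 0.0005149570841286957 F [0.49 0.66 0.29] q [-0.209  0.434 -0.136  1.    -0.     0.328]
tip unit x,y,z mm [13.2  0.  89. ] tool axes [[-0.859, 0.512, -0.0], [0.512, 0.859, -0.0], [0.0, -0.0, -1.0]] yaw 149.2269100876919
move tool cm [ 0.12 -0.    0.05]
```

View pics/t6.png

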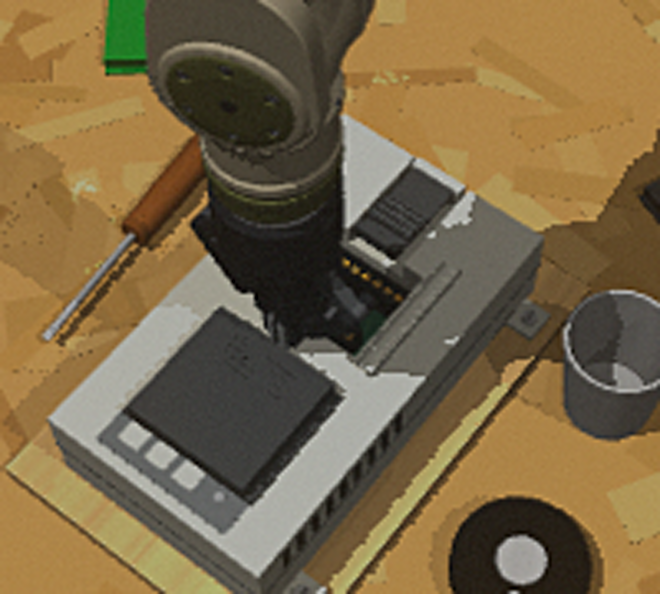

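The cover lies flat beyond the rails, with its centre near (235,400). I'll back off and raise the hand.

>>> {"name": "carry_out", "arguments": {"motion": [{"jaw":-1,"tx":0.5,"ty":0,"tz":0,"wx":0,"wy":0,"wz":0},{"jaw":-1,"tx":1,"ty":0,"tz":0,"wx":0,"wy":0,"wz":0},{"jaw":-1,"tx":1,"ty":0,"tz":-1,"wx":0,"wy":0,"wz":0},{"jaw":-1,"tx":2,"ty":0,"tz":-3,"wx":0,"wy":0,"wz":0},{"jaw":-1,"tx":3,"ty":0,"tz":-3,"wx":0,"wy":0,"wz":0},{"jaw":-1,"tx":3,"ty":0,"tz":-3,"wx":0,"wy":0,"wz":0},{"jaw":-1,"tx":3,"ty":0,"tz":-3,"wx":0,"wy":0,"wz":0},{"jaw":-1,"tx":3,"ty":0,"tz":-2,"wx":0,"wy":0,"wz":0},{"jaw":-1,"tx":0,"ty":0,"tz":0,"wx":0,"wy":0,"wz":0},{"jaw":-1,"tx":0,"ty":0,"tz":0,"wx":0,"wy":0,"wz":0}]}}

```text
clock: 14.2
tcp_pos: [0.4545, 0.0399, 0.4123]
orientation: [0.001, 0.265, 0.964, 0.0]
wrist_force: [-0.1, -0.1, 0.5]
finger_gap: -0.0003
```

```bash
python3 tgt.py 12 88.5;python3 - <<'E'
from h import *
from tgt import O,u,v
f=eyes.read_camera("scene");b=f[150:330,160:360]
cv2.imwrite("pics/t7.png",cv2.resize(b,(660,594),interpolation=cv2.INTER_CUBIC))
hs=cv2.cvtColor(cv2.GaussianBlur(f,(3,3),0),cv2.COLOR_BGR2HSV)
m=np.zeros(f.shape[:2],bool);m[235:310,190:275]=1
d=biggest(m&(hs[...,2]<85)&(hs[...,1]<80));d=cv2.morphologyEx(d,cv2.MORPH_OPEN,np.ones((9,9),np.uint8))
r,P=rect("scene",d,.09);c=np.array([*r[0],0])/1e3-O;print("cover",r,"unit",c@u,c@v)
E
```

```text
clock 14.2 gap -0.0003047304465868669 F [-0.07 -0.11  0.5 ] q [-0.089  0.08  -0.226  1.263 -0.     0.448]
tip unit x,y,z mm [-1.520e+02 -2.000e-01  2.393e+02] tool axes [[-0.859, 0.511, -0.001], [0.511, 0.859, 0.0], [0.001, -0.0, -1.0]] yaw 149.2556884825848
move tool cm [-16.38  -0.03  15.1 ]
cover ((645.8726196289062, -70.20684814453125), (102.74038696289062, 96.48904418945312), 58.95748519897461) unit 0.06848831649705873 0.00353403792741992
```

View pics/t7.png

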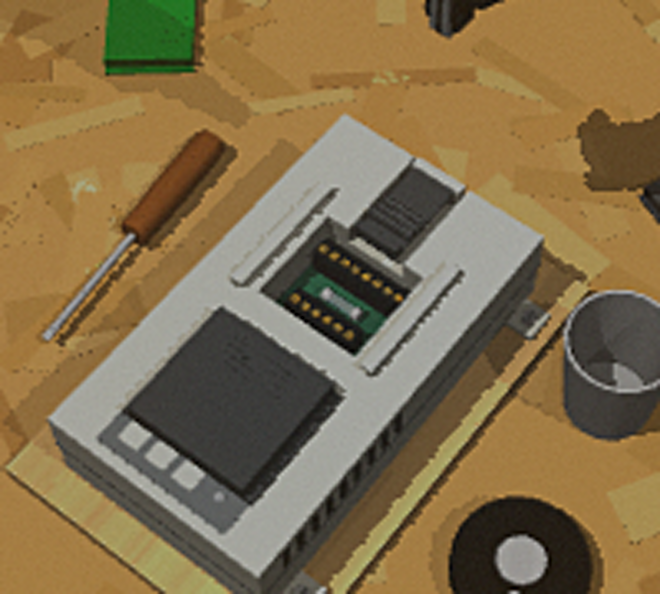

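The well is open and the cover lies flat on the deck at unit x ≈ +68 mm, clear of the rail ends at (370,370). The hand is clear and nothing else has moved, so I'll hand in.

```bash
python3 -c "
from workcell import env
print(env.hand_in())"
```

```text
the job is handed in; nothing more can be done
None
```

The terminal compartment is open and the job is handed in; the hand-in gave no verdict. I found the unit's pose from both cameras, which agreed to about 2 mm. With the closed fingertips I pressed the tab down to about 10 N and kept it down while the cover slid its first 10 mm or so. Then I raised the tip to mid-wall and pushed the cover out of the rails.

- **Last checks:** the cover measured about unit x = +68 mm and looked flat on the deck (seen in the picture, not measured as an angle). The hand is clear, with wrist force about 0.5 N (noise level). The screwdriver, tin and reel look unmoved in the scene view. The clock read about 14 s.
- **Disagreement:** the first push stalled. The tab was on its stop (20 N down) and the finger met about 11 N of resistance along the slide. Easing the press slightly freed it, and the cover then slid.
- **Not measured:** I judged the tab angle only from the force and tip height (about 0.12–0.16 rad). The last image put the cover at y ≈ +3.5 mm, but shading affects that figure.

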